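# Start the screw cap on the stock jar and keep hold of it

## Task

The black screw cap is only sitting on top of the amber stock jar's neck. Without lifting it off, turn it backward (anticlockwise seen from above) until you feel it drop into the start of the thread, then turn it forward (clockwise) one full turn, so that it is properly started but not tight. Finish while holding the cap there, gripped and motionless, so that I can check the jar before it is closed; leave the jar standing where it is and the other things on the counter alone.

Things in the scene. Friction and masses are not known exactly. Their poses are not given: they have to be found in the camera images.
- cap_center (a point): Centre (on the axis, half-way up) of the round black screw cap: 54 mm across, 27 mm tall, straight ribbed skirt, closed flat top, 40 g. z up along its axis, x along the raised arrow on top. At first it sits unscrewed on the thread, this point about 123 to 125 mm above the counter. It turns easily, stays as left, has about 0.5 mm side play, and may be let go and regripped at any angle.
- cap_arrow (a point): Tip of the small grey raised arrow on the cap's top, 20 mm from the axis, level with the top; it turns with the cap. As found, the cap must go 0.7 to 1.7 rad backward (anticlockwise from above) to reach the drop, climbing 1.9 mm a radian on the way. The drop, 4 mm if the cap is let fall or is lowered, comes as the arrow passes the direction of the jar's x axis.
- jar_rim (a point): Centre of the jar's rim, 118 mm above its underside, hidden inside the cap. Right-handed thread with three equal starts: 12 mm of height a turn, 4 mm between ridges, about 0.7 mm end play. One turn forward (clockwise from above) after the drop lowers the cap 12 mm; it would bottom 0.3 of a turn later.
- jar: Amber glass stock jar, plain label band, standing free, 0.55 to 0.9 kg. Origin at the centre of its underside, z up its axis, x towards the upper end of a thread ridge. Body 86 mm across up to 74 mm, shoulder sloping in to 92 mm, neck 40 mm across (44 over the thread). The cap's centre is 126.6 mm above the origin just before the drop, 122.6 just after it, 110.6 after one turn forward.
- carton: Bystander: upright white medicine carton, 45 x 68 x 122 mm. Origin at the centre of its underside.
- glue_stick: Bystander: upright yellow glue stick, 26 mm across, 96 mm tall. Origin at the centre of its underside.
- stapler: Bystander: grey desk stapler, 125 x 34 x 45 mm, long side along its x. Origin at the centre of its underside.
- tablet_tub: Bystander: small closed white tablet tub, 54 mm across, 84 mm tall. Origin at the centre of its underside.
Things that resemble listed ones, but are neither listed nor needed, are in the scene too. There is more than one size of the part that bears cap_center; the job needs the smallest.

How it is judged:
By the outcome, as a careful person would: the job done as asked, in the order asked, and still so for the second after the job is handed in, while the arm keeps its last pose, push and grip.
It also fails if it takes over 64 s, if anything falls off the work surface, if the arm or the gripper's body presses on something with over 40 N, if the wrist force passes 120 N, or if a joint passes its speed limit or range.

## Robot

A 6-joint arm with a two-finger parallel gripper is mounted at the origin on the work surface. World frame = base frame: x ahead of the robot, y to its left, z up, the work surface at z = 0. Lengths are in m, angles in rad, forces in N, time in s.
With the tool pointing down it reaches from about 0.25 to 0.8 m from the base axis. Payload 8.5 kg.
Tool frame: the origin (TCP) lies midway between the tips of the shut fingers; the grasp point (between the pads) lies 19 mm behind it; z points along the fingers, y is the line along which they close (so a half turn about z gives the same grasp; the last joint's range is limited). The gripper opens to 85 mm and grips with 20 to 120 N. Pads are 22 mm wide; open, the fingers measure 114 mm over their backs; the gripper's body (76 mm by 85 mm) begins 54 mm behind the grasp point. The pads swing forward as they close: fully open they stand 13 mm farther back than shut.
Start: joints at [1.155, 0.238, -0.013, 1.319, 0, 1.571], TCP at [0.212, 0.48, 0.231] pointing down, gripper open.
Joint ranges: [-2.66, 2.66], [-1.03, 1.9], [-1.14, 1.46], [-1.82, 2.27], [-1.45, 1.34], [-3.14, 3.14]. Speed limits (rad/s): [2.22, 2.22, 2.79, 3.14, 3.14, 3.14].

## Interface

Orientations are given as a 3x3 rotation matrix whose columns are the frame's x, y, z axes.
In Python, from workcell import env gives the robot as it stands.
- The arm moves only by the tool move_arm, never from a script. Its argument "rows" is a list of rows, each a list of 6 numbers: the shift along the tool's x, y, z scaled (see below), then the turn, a rotation vector about the tool's x, y, z scaled (see below). A call has 1 to 10 rows; each row is the pose to reach, as a shift and turn from the pose commanded when the call began, along the tool's axes at that moment; what a row does not reach only later rows make up. The controller multiplies each number of a shift by 75 cm and each number of a turn by 1.5 rad. A row lasts 1/12 s, in which the tool goes at most 41.7 mm and 7.16 degrees, less where a joint would pass 70% of its speed; a pose out of reach is approached as far as the arm can. A call with a number of a shift or a turn outside -1 to 1 is refused whole. A call with a gripper value outside its range is refused whole. "grip" is the opening, from 0 (shut) to 1 (fully open), set as the call begins (left out, the last holds). The fingers move at their own pace and stop on an object; "force" is the grip in N (left out, the last holds). Time passes only in rows, so rows that repeat a pose let the fingers close. It gives the time, the measured TCP pose, the force, the opening and the grip force at its end, in the units of the state.
- env.state(): the state, without advancing time (a new reading comes with each control period).
- env.capture(name): name is "scene" or "side" or "wrist"; returns a dict with "pixels" (400x640x3 uint8, blue, green, red), "vfov" (degrees; the focal length in pixels is half the picture's height over the tangent of half this angle, whatever the lens; pixels are square), "cx", "cy" (the principal point, pixels), "rvec" (rotation vector, rad) and "tvec" (3), from world to camera coordinates, as OpenCV has them. Camera axes: x right, y down, z forward; pixel columns grow to the right and rows downward; lengths in m; the calibration is good to about 2 mm. The wrist camera is an equidistant fisheye: a pixel r from the principal point sees the ray r / f radians off the axis. A picture is of the moment at which its call begins. There is no depth.
- env.close_job(): hands the job in; it is judged then, once.
The state is a dict: "t": time; "joints": joint angles; "qvel": joint speeds; "joint_torque": joint torques, N m; "tool_pos": TCP position; "orientation": TCP orientation; "wrist_force": force on the tool from outside, world axes, zero at the start; "torque": the same for the moment, N m; "width": opening from 0.0 (shut) to 1.0 (fully open); "gripper_force": force on a finger pad.
Only numpy, scipy, OpenCV 4.12 (cv2) and the standard library are available. Lean on these libraries where they do the work, as an engineer would, in place of code of your own. Each camera call takes 0.05 s, during which the arm holds its last target. There are 200 camera calls.

## Working session

There is one attempt and no reset: what is moved stays moved. The work goes in short steps, Python scripts to look and compute and a tool call to move; the robot and the scene stay as the last step left them, time stands still between calls to the robot, and variables do not carry over. Pictures are saved under pics/ and viewed, at most 10 in all, crops included, and the job is handed in when it is done.

Besides the shell and the picture viewer there is one more tool, called as a command line: name --pt "numbers of a row" for each row, then --argument value for the rest. move_arm: Moves the arm, as the interface text tells. Shifts and turns lie within -1 to 1; 1 stands for 75 cm of shift or 1.5 rad of turn. Its arguments: {"type":"object","properties":{"rows":{"type":"array"},"grip":{"type":"number"},"force":{"type":"number"}},"required":["rows"]}

```bash
mkdir -p pics
cat > h.py <<'E'
import numpy as np, cv2, pickle
from workcell import env
def cap(name,fn):
    c=env.capture(name); pickle.dump(c,open(f'pics/{fn}.pkl','wb')); cv2.imwrite(f'pics/{fn}.png',c['pixels']); return c
def load(fn): return pickle.load(open(f'pics/{fn}.pkl','rb'))
def ray(c,u,v,fish=False):
    f=200/np.tan(np.radians(c['vfov'])/2); R=cv2.Rodrigues(np.array(c['rvec'],float))[0]; t=np.array(c['tvec'],float).ravel()
    x,y=u-c['cx'],v-c['cy']
    if fish:
        r=np.hypot(x,y); th=r/f; d=np.array([x/r*np.sin(th),y/r*np.sin(th),np.cos(th)]) if r>0 else np.array([0,0,1.])
    else: d=np.array([x/f,y/f,1.])
    return -R.T@t, R.T@d
def atz(c,u,v,z,fish=False):
    o,d=ray(c,u,v,fish); return o+d*(z-o[2])/d[2]
def proj(c,p,fish=False):
    f=200/np.tan(np.radians(c['vfov'])/2); R=cv2.Rodrigues(np.array(c['rvec'],float))[0]
    q=R@np.array(p,float)+np.array(c['tvec'],float).ravel()
    if fish:
        r=np.hypot(q[0],q[1]); th=np.arctan2(r,q[2]); return c['cx']+f*th*q[0]/r, c['cy']+f*th*q[1]/r
    return c['cx']+f*q[0]/q[2], c['cy']+f*q[1]/q[2]
E
python3 - <<'E'
from h import *
np.set_printoptions(precision=4,suppress=True)
for n in('scene','side','wrist'):
    c=cap(n,n+'0'); print(n,c['vfov'],c['cx'],c['cy'],ray(c,c['cx'],c['cy']))
print(env.state())
a=cv2.imread('pics/scene0.png');b=cv2.imread('pics/side0.png')
cv2.imwrite('pics/both0.png',np.vstack([a,b])[:, :])
E
```

```text
scene 45.70625089923989 320.9372265585894 196.28197246553984 (array([ 1.1603, -0.7915,  0.8228]), array([-0.5012,  0.6492, -0.5721]))
side 50.48147556570579 312.7939099069573 198.91636414555074 (array([ 0.3317, -0.7376,  0.7807]), array([ 0.2426,  0.7232, -0.6466]))
wrist 65.70646984690485 321.81940928865595 198.84735362357912 (array([0.1407, 0.5123, 0.3725]), array([ 0.2817, -0.1254, -0.9513]))
{'t': 0.15, 'joints': array([ 1.155 ,  0.2386, -0.0141,  1.3192, -0.    ,  1.5708]), 'qvel': array([ 0.0003, -0.0013,  0.0015,  0.0005, -0.0005, -0.0005]), 'joint_torque': array([ -0.0009, -53.9076,  34.6599,   0.0144,  -0.    ,   0.    ]), 'tool_pos': array([0.212 , 0.48  , 0.2308]), 'orientation': array([[-0.9148,  0.404 , -0.0004],
       [ 0.404 ,  0.9148, -0.001 ],
       [-0.    , -0.0011, -1.    ]]), 'wrist_force': array([ 0.455 , -0.6277, -0.4369]), 'torque': array([ 0.0171, -0.0114, -0.0132]), 'gripper_force': 0.0, 'width': 0.9998525684997821}
```

View pics/scene0.png

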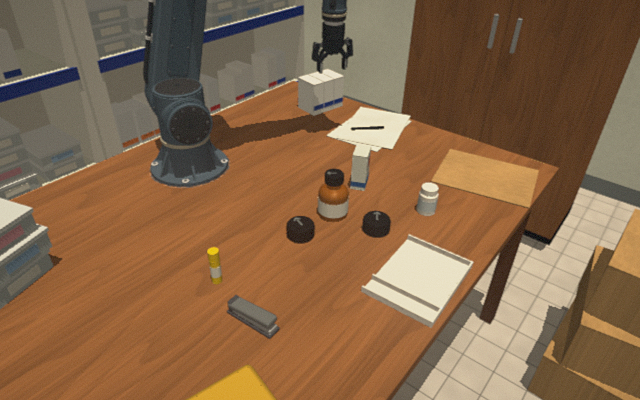

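View pics/side0.png

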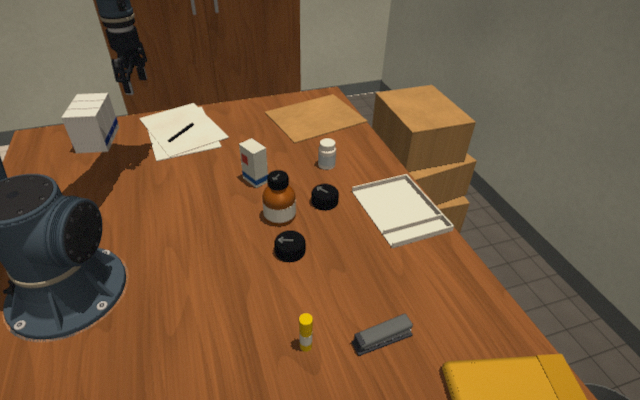

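The scene view shows the amber jar at (333,198) with its black cap on the neck at (334,177). Two bigger loose black caps lie on the counter at (300,229) and (376,223). The one on the neck fits the description because it is the smallest and sits on the jar. I'll confirm that in a crop.

Run:
```python
from h import *
a=cv2.imread('pics/scene0.png')[155:235,290:390];b=cv2.imread('pics/side0.png')[160:240,240:340]
f=lambda i:cv2.resize(i,None,fx=7.5,fy=7.5,interpolation=cv2.INTER_CUBIC)[:560]
cv2.imwrite('pics/crop0.png',np.hstack([cv2.resize(a[:,15:75],None,fx=6.6,fy=6.6,interpolation=2),cv2.resize(b[:,10:70],None,fx=6.6,fy=6.6,interpolation=2)]))
s=load('scene0');d=load('side0')
print(atz(s,334,174,.138),atz(d,278,178,.138))
```

```text
[0.52185756 0.09092011 0.138     ] [0.515233  0.0835071 0.138    ]
```

View pics/crop0.png

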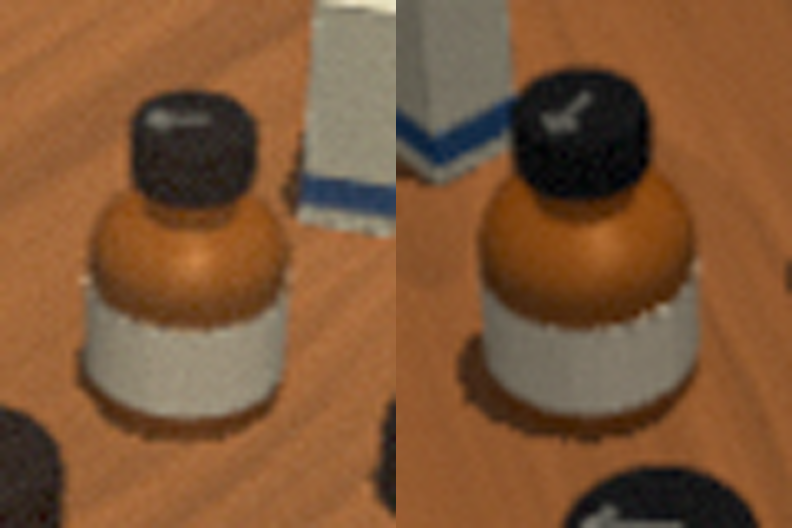

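The crop confirms it: the small cap sits on the amber jar's neck. Its top centre is at about scene (334.5,174.1) and side (278.2,177), and the arrow tip is at about scene (327.4,173) and side (273.3,179.4). The carton stands behind the jar.

```bash
cat >> h.py <<'E'
def tri(rays):
    A=np.zeros((3,3));b=np.zeros(3)
    for o,d in rays:
        d=d/np.linalg.norm(d);P=np.eye(3)-np.outer(d,d);A+=P;b+=P@o
    x=np.linalg.solve(A,b); return x,[np.linalg.norm(np.cross(x-o,d/np.linalg.norm(d))) for o,d in rays]
E
python3 - <<'E'
from h import *
np.set_printoptions(precision=4,suppress=True)
s=load('scene0');d=load('side0')
print('captop',tri([ray(s,334.5,174.1),ray(d,278.2,177)]),atz(s,334.5,174.1,.138),atz(d,278.2,177,.138))
print('tip',tri([ray(s,327.4,173),ray(d,273.3,179.4)]),atz(s,327.4,173,.138)-atz(s,334.5,174.1,.138),atz(d,273.3,179.4,.138)-atz(d,278.2,177,.138))
# carton base corners & top corners
print('carton', [atz(s,u,v,0) for u,v in((351,186),(365,188))],[atz(s,u,v,.122) for u,v in((352,150),(368,152))],[atz(d,u,v,.122) for u,v in((241,147),(257,157),(267,149),(250,141))], [atz(d,u,v,0) for u,v in ((243,181),(256,186),(268,180))])
print('big caps',atz(s,376,216,.03),atz(s,300,222,.03),'tub',atz(s,429,186,.084))
E
```

```text
captop (array([0.5187, 0.0968, 0.1322]), [np.float64(0.0012591980050727816), np.float64(0.001259198005072744)]) [0.5232 0.0914 0.138 ] [0.5167 0.0873 0.138 ]
tip (array([0.5034, 0.0852, 0.1358]), [np.float64(0.0005877265240519312), np.float64(0.0005877265240519697)]) [-0.0181 -0.008   0.    ] [-0.014  -0.0059  0.    ]
carton [array([0.4765, 0.2471, 0.    ]), array([0.5165, 0.2663, 0.    ])] [array([0.4664, 0.2546, 0.122 ]), array([0.51  , 0.2759, 0.122 ])] [array([0.4567, 0.2728, 0.122 ]), array([0.4889, 0.2115, 0.122 ]), array([0.5238, 0.2415, 0.122 ]), array([0.487 , 0.2958, 0.122 ])] [array([0.4513, 0.2766, 0.    ]), array([0.4832, 0.2416, 0.    ]), array([0.5236, 0.2592, 0.    ])]
big caps [0.6416 0.1319 0.03  ] [ 0.4982 -0.0236  0.03  ] tub [0.7154 0.2843 0.084 ]
```

move_arm --pt "-0.584 -0.309 0 0 0 0" --pt "-0.584 -0.309 0 0 0 0" --pt "-0.584 -0.309 0 0 0 0" --pt "-0.584 -0.309 0 0 0 0" --pt "-0.584 -0.309 0 0 0 0" --pt "-0.584 -0.309 0 0 0 0" --pt "-0.584 -0.309 0 0 0 0" --pt "-0.584 -0.309 0 0 0 0" --pt "-0.584 -0.309 0 0 0 0" --pt "-0.584 -0.309 0 0 0 0" --grip 1 --force 30

```text
t: 0.98
tool_pos: [0.471, 0.1512, 0.2313]
orientation: [[-0.915, 0.404, 0.0], [0.404, 0.915, -0.0], [-0.0, -0.0, -1.0]]
wrist_force: [0.7, 0.7, -0.1]
width: 0.999
gripper_force: 0.0
```

Run:
```python
from h import *
np.set_printoptions(precision=4,suppress=True)
s=env.state();print(s['joints'],s['tool_pos'],s['orientation'])
```

```text
[ 0.3107  0.1863 -0.0814  1.3031 -0.      0.7265] [0.471  0.1512 0.2313] [[-0.9148  0.404   0.    ]
 [ 0.404   0.9148 -0.    ]
 [-0.     -0.     -1.    ]]
```

move_arm --pt "-0.091 -0.047 0.04 0 0 -0.8" --pt "-0.091 -0.047 0.04 0 0 -0.8" --pt "-0.091 -0.047 0.04 0 0 -0.8" --pt "-0.091 -0.047 0.04 0 0 -0.8" --pt "-0.091 -0.047 0.04 0 0 -0.8" --pt "-0.091 -0.047 0.04 0 0 -0.8" --pt "-0.091 -0.047 0.04 0 0 -0.8" --pt "-0.091 -0.047 0.04 0 0 -0.8" --pt "-0.091 -0.047 0.04 0 0 -0.8" --pt "-0.091 -0.047 0.04 0 0 -0.8"

```text
t: 1.82
tool_pos: [0.5183, 0.0933, 0.201]
orientation: [[-0.703, -0.711, -0.001], [-0.711, 0.703, -0.0], [0.001, 0.0, -1.0]]
wrist_force: [0.1, -0.5, 0.4]
width: 1.002
gripper_force: 0.0
```

Run:
```python
from h import *
np.set_printoptions(precision=4,suppress=True)
c=cap('wrist','w1');s=env.state();print(s['joints'],s['tool_pos'],s['orientation'])
print(ray(c,c['cx'],c['cy'],True), proj(c,[.52,.091,.138],True))
```

```text
[ 0.1782  0.2532 -0.0713  1.247  -0.0001 -0.617 ] [0.5183 0.0934 0.201 ] [[-0.7001 -0.7141 -0.0006]
 [-0.7141  0.7001 -0.0002]
 [ 0.0006  0.0003 -1.    ]]
(array([0.4638, 0.0375, 0.3428]), array([ 0.2162,  0.2188, -0.9515])) (np.float64(318.36704832242094), np.float64(214.11664630411767))
```

View pics/w1.png

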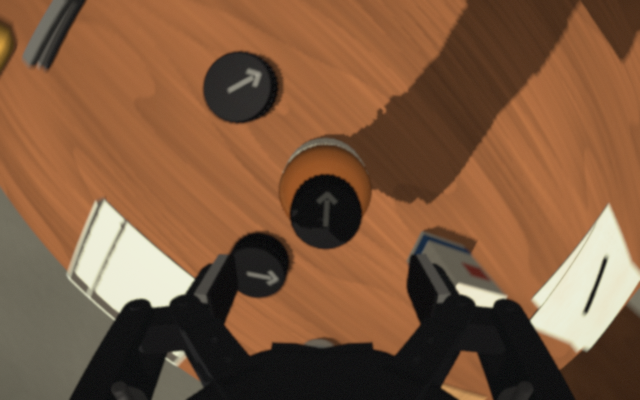

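The wrist view shows the target cap on the jar at about (326,211), with the arrow pointing up in the image and its tip near (326,193). The larger caps are at (240,87) and (262,265). The carton is at (450,260), clear of the jar.

Run:
```python
from h import *
a=cv2.imread('pics/w1.png')[165:260,275:380]
a=cv2.convertScaleAbs(a,alpha=1.8,beta=20)
cv2.imwrite('pics/crop1.png',cv2.resize(a,None,fx=6,fy=6,interpolation=2))
```

```text
(no output)
```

View pics/crop1.png

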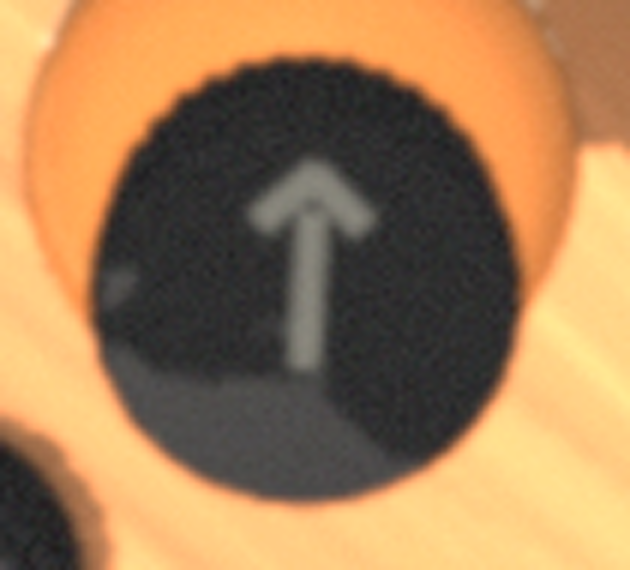

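```bash
cat > fit.py <<'E'
from h import *
from scipy.optimize import least_squares
np.set_printoptions(precision=4,suppress=True)
c=load('w1')
img=c['pixels'].astype(float)
# lower-half boundary of the dark cap: orange redness jump along radial lines
g=cv2.GaussianBlur(img,(0,0),.7)[:,:,2]
u0,v0=275+308/6,165+300/6
pts=[]
for a in np.radians(np.arange(0,181,6)):
    r=np.arange(25,44,.1); p=cv2.remap(g.astype(np.float32),(u0+r*np.cos(a)).astype(np.float32)[None],(v0+r*np.sin(a)).astype(np.float32)[None],1)[0]
    k=np.argmax(np.gradient(p)); pts.append((u0+r[k]*np.cos(a),v0+r[k]*np.sin(a)))
pts=np.array(pts)
for z in(.136,.1375,.139):
    def res(q): 
        w=np.array([atz(c,u,v,z,True) for u,v in pts]); return np.hypot(w[:,0]-q[0],w[:,1]-q[1])-q[2]
    s=least_squares(res,[.52,.091,.027],loss='soft_l1',f_scale=.0005)
    t=atz(c,275+313.5/6-.5,165+158.5/6-.5,z,True)[:2]-s.x[:2]
    print(z,s.x,np.abs(s.fun).max(),'arrow',np.degrees(np.arctan2(t[1],t[0])),np.hypot(*t))
E
python3 fit.py
```

```text
0.136 [0.5183 0.0964 0.0256] 0.0005044179964978288 arrow -137.13626410539158 0.019174172745639293
0.1375 [0.5179 0.096  0.0254] 0.0005006953859958731 arrow -137.1362557019355 0.019034939863743147
0.139 [0.5175 0.0956 0.0252] 0.0004969738584906201 arrow -137.1362462178123 0.018895708951623725
```

move_arm --pt "-0.002 0.002 0 0 0 0.8" --pt "-0.002 0.002 0 0 0 0.8" --pt "-0.002 0.002 0 0 0 0.8" --pt "-0.002 0.002 0 0 0 0.8" --pt "-0.002 0.002 0 0 0 0.8" --pt "-0.002 0.002 0 0 0 0.8" --pt "-0.002 0.002 0 0 0 0.8" --pt "-0.002 0.002 0 0 0 0.8" --pt "-0.002 0.002 0 0 0 0.8" --pt "-0.002 0.002 0 0 0 0.8"

```text
t: 2.7
tool_pos: [0.5183, 0.0955, 0.2011]
orientation: [[-0.911, 0.413, -0.001], [0.413, 0.911, -0.0], [0.0, -0.0, -1.0]]
wrist_force: [0.1, -0.4, -0.9]
width: 1.002
gripper_force: 0.0
```

Run:
```python
from h import *
np.set_printoptions(precision=4,suppress=True)
c=cap('wrist','w2');s=env.state();print(s['joints'],s['tool_pos'],s['orientation'][:,0])
u,v=proj(c,[.518,.096,.1375],True);print(u,v)
u,v=int(u)-50,int(v)-50;print(u,v)
a=cv2.convertScaleAbs(c['pixels'][v:v+100,u:u+100],alpha=1.8,beta=20)
cv2.imwrite('pics/crop2.png',cv2.resize(a,None,fx=6,fy=6,interpolation=2))
```

```text
[ 0.1822  0.2538 -0.0703  1.2473 -0.0001  0.6101] [0.5183 0.0955 0.2011] [-0.9099  0.4149  0.0004]
321.29623279661797 213.91817582690302
271 163
```

View pics/crop2.png

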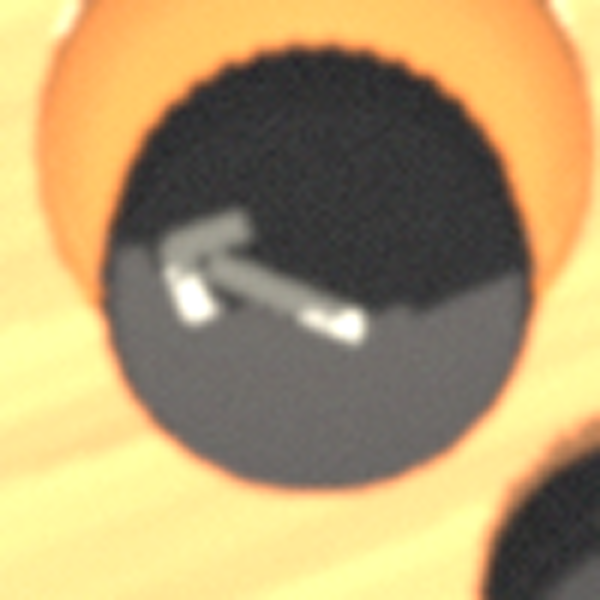

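In this second wrist view the cap's top disc is centred at about crop (317,285), which is full-image (323.8,210.5). The arrow tip is at crop (163,243).

```bash
cat > fit2.py <<'E'
from h import *
from scipy.optimize import least_squares
np.set_printoptions(precision=4,suppress=True)
def edge(c,u0,v0):
    g=cv2.GaussianBlur(c['pixels'].astype(np.float32),(0,0),.7)[:,:,2]; pts=[]
    for a in np.radians(np.arange(0,181,6)):
        r=np.arange(25,44,.1); p=cv2.remap(g,(u0+r*np.cos(a)).astype(np.float32)[None],(v0+r*np.sin(a)).astype(np.float32)[None],1)[0]
        k=np.argmax(np.gradient(p)); pts.append((u0+r[k]*np.cos(a),v0+r[k]*np.sin(a)))
    return pts
C=[load('w1'),load('w2')];P=[edge(C[0],326.3,215),edge(C[1],323.8,210.5)]
def rr(i,x,y,R,z):
    w=np.array([atz(C[i],u,v,z,True) for u,v in P[i]]);return np.hypot(w[:,0]-x,w[:,1]-y)-R
for z in(.125,.131,.1375):
    f=[least_squares(lambda q:rr(i,*q,z),[.52,.091,.027],loss='soft_l1',f_scale=.0005).x for i in(0,1)]
    t=atz(C[1],271+163/6-.5,163+243/6-.5,z,True)[:2]-f[1][:2]
    print(z,f,np.degrees(np.arctan2(t[1],t[0])),np.hypot(*t))
s=least_squares(lambda q:np.r_[rr(0,*q),rr(1,*q)],[.52,.091,.027,.1375],loss='soft_l1',f_scale=.0005);print(s.x,np.abs(s.fun).max())
E
python3 fit2.py
```

```text
0.125 [array([0.5211, 0.0996, 0.027 ]), array([0.5217, 0.0961, 0.0272])] -134.99643878587764 0.02050172412516174
0.131 [array([0.5195, 0.0978, 0.0263]), array([0.5196, 0.097 , 0.0265])] -134.99800349317135 0.019936838799179634
0.1375 [array([0.5178, 0.096 , 0.0255]), array([0.5174, 0.0979, 0.0257])] -134.99968605736697 0.019324891072402678
[0.519  0.0972 0.0261 0.133 ] 0.0005926242475941534
```

move_arm --pt "0 0.002 0.05 0 0 0" --pt "0 0.002 0.09 0 0 0" --pt "0 0.002 0.12 0 0 0" --pt "0 0.002 0.133 0 0 0" --pt "0 0.002 0.133 0 0 0" --pt "0 0.002 0.133 0 0 0" --grip 1

```text
t: 3.25
tool_pos: [0.5192, 0.0969, 0.102]
orientation: [[-0.915, 0.404, -0.0], [0.404, 0.915, -0.0], [0.0, -0.0, -1.0]]
wrist_force: [-0.9, -0.5, -0.3]
width: 0.999
gripper_force: 0.0
```

Run:
```python
from h import *
a=cap('wrist','w3')['pixels'][150:400,150:500]; b=cap('side','s3')['pixels'][130:240,220:340]
cv2.imwrite('pics/v3.png',np.hstack([a,cv2.resize(b,(273,250),interpolation=2)]))
```

```text
(no output)
```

View pics/v3.png

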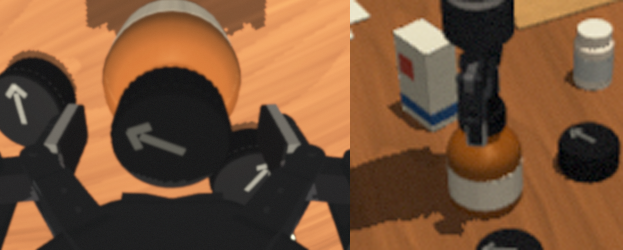

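The fingers straddle the cap: pads at crop x≈85 and 262, cap centred at about 172, so it is well centred. I'll close the gripper.

move_arm --pt "0 0 0 0 0 0" --pt "0 0 0 0 0 0" --pt "0 0 0 0 0 0" --pt "0 0 0 0 0 0" --pt "0 0 0 0 0 0" --pt "0 0 0 0 0 0" --pt "0 0 0 0 0 0" --pt "0 0 0 0 0 0" --grip 0 --force 30

```text
t: 4.02
tool_pos: [0.5196, 0.0971, 0.1025]
orientation: [[-0.915, 0.404, 0.002], [0.404, 0.915, 0.0], [-0.001, 0.001, -1.0]]
wrist_force: [-1.0, 0.3, 6.3]
width: 0.624
gripper_force: 30.7
```

move_arm --pt "0 0 -0.00015 0 0 -0.04" --pt "0 0 -0.0003 0 0 -0.08" --pt "0 0 -0.00045 0 0 -0.12" --pt "0 0 -0.0006 0 0 -0.16" --pt "0 0 -0.00075 0 0 -0.2" --pt "0 0 -0.0009 0 0 -0.24" --pt "0 0 -0.00105 0 0 -0.28" --pt "0 0 -0.0012 0 0 -0.32" --pt "0 0 -0.00135 0 0 -0.36" --pt "0 0 -0.0015 0 0 -0.4"

```text
t: 4.85
tool_pos: [0.5195, 0.0971, 0.1036]
orientation: [[-0.983, -0.186, 0.001], [-0.186, 0.983, 0.0], [-0.001, 0.0, -1.0]]
wrist_force: [-0.9, -0.0, 6.2]
width: 0.626
gripper_force: 30.8
```

```bash
cat > st.py <<'E'
from h import *
np.set_printoptions(precision=5,suppress=True)
s=env.state();R=s['orientation'];print(s['t'],'q6',s['joints'][5],'yaw',np.arctan2(R[1,0],R[0,0]),s['tool_pos'],'F',s['wrist_force'],'M',s['torque'],s['width'],s['gripper_force'])
E
python3 st.py
```

```text
4.85 q6 -0.002443987681120796 yaw -2.9545278358431877 [0.51951 0.09707 0.10356] F [-0.86822 -0.01455  6.20485] M [ 0.06835  0.13683 -0.10056] 0.6258120908436587 30.817364137619734
```

move_arm --pt "0 0 -0.00019 0 0 -0.05" --pt "0 0 -0.00038 0 0 -0.1" --pt "0 0 -0.00038 0 0 -0.1"

```text
t: 5.1
tool_pos: [0.5196, 0.0971, 0.1039]
orientation: [[-0.943, -0.333, 0.002], [-0.333, 0.943, 0.0], [-0.002, -0.0, -1.0]]
wrist_force: [-0.1, -0.2, 6.7]
width: 0.622
gripper_force: 30.7
```

move_arm --pt "0 0 -0.00019 0 0 -0.05" --pt "0 0 -0.00038 0 0 -0.1" --pt "0 0 -0.00038 0 0 -0.1"

```text
t: 5.35
tool_pos: [0.5196, 0.097, 0.1041]
orientation: [[-0.883, -0.47, 0.002], [-0.47, 0.883, 0.0], [-0.002, -0.0, -1.0]]
wrist_force: [-0.7, -0.9, 6.4]
width: 0.628
gripper_force: 30.7
```

move_arm --pt "0 0 -0.00019 0 0 -0.05" --pt "0 0 -0.00038 0 0 -0.1" --pt "0 0 -0.00038 0 0 -0.1"

```text
t: 5.6
tool_pos: [0.5196, 0.0971, 0.1044]
orientation: [[-0.803, -0.596, 0.002], [-0.596, 0.803, 0.0], [-0.002, -0.001, -1.0]]
wrist_force: [-1.1, -0.7, 5.6]
width: 0.62
gripper_force: 30.7
```

move_arm --pt "0 0 -0.00019 0 0 -0.05" --pt "0 0 -0.00038 0 0 -0.1" --pt "0 0 -0.00038 0 0 -0.1"

```text
t: 5.85
tool_pos: [0.5196, 0.0972, 0.1047]
orientation: [[-0.704, -0.71, 0.001], [-0.71, 0.704, 0.001], [-0.001, -0.001, -1.0]]
wrist_force: [-1.3, 0.5, 5.6]
width: 0.631
gripper_force: 30.7
```

move_arm --pt "0 0 -0.00019 0 0 -0.05" --pt "0 0 -0.00038 0 0 -0.1" --pt "0 0 -0.00038 0 0 -0.1"

```text
t: 6.1
tool_pos: [0.5194, 0.0973, 0.1048]
orientation: [[-0.591, -0.807, 0.001], [-0.807, 0.591, 0.001], [-0.001, -0.0, -1.0]]
wrist_force: [-1.4, 1.8, 7.1]
width: 0.623
gripper_force: 30.7
```

move_arm --pt "0 0 -0.00019 0 0 -0.05" --pt "0 0 -0.00038 0 0 -0.1" --pt "0 0 -0.00038 0 0 -0.1"

```text
t: 6.35
tool_pos: [0.5192, 0.0972, 0.1049]
orientation: [[-0.465, -0.885, 0.001], [-0.885, 0.465, 0.001], [-0.001, -0.0, -1.0]]
wrist_force: [-1.4, 2.0, 5.5]
width: 0.621
gripper_force: 30.8
```

move_arm --pt "0 0 -0.00019 0 0 -0.05" --pt "0 0 -0.00038 0 0 -0.1" --pt "0 0 -0.00038 0 0 -0.1"

```text
t: 6.6
tool_pos: [0.5188, 0.097, 0.1047]
orientation: [[-0.33, -0.944, -0.0], [-0.944, 0.33, 0.0], [-0.0, 0.001, -1.0]]
wrist_force: [-1.0, 1.0, 1.9]
width: 0.625
gripper_force: 31.7
```

```bash
python3 st.py
```

```text
6.6 q6 -1.0501977165234335 yaw -1.9066704044804919 [0.51878 0.09703 0.10467] F [-1.02184  1.04249  1.89386] M [0.43854 0.22881 0.03933] 0.6249337246685164 31.65089674293995
```

move_arm --pt "0 0 0 0 0 -0.035" --pt "0 0 0 0 0 -0.07" --pt "0 0 0 0 0 -0.07"

```text
t: 6.85
tool_pos: [0.5187, 0.097, 0.1045]
orientation: [[-0.231, -0.973, -0.001], [-0.973, 0.231, 0.0], [-0.0, 0.001, -1.0]]
wrist_force: [-0.7, 2.1, -0.2]
width: 0.628
gripper_force: 31.5
```

move_arm --pt "0 0 0.0007 0 0 0" --pt "0 0 0.0014 0 0 0" --pt "0 0 0.0014 0 0 0"

```text
t: 7.1
tool_pos: [0.5188, 0.097, 0.1035]
orientation: [[-0.232, -0.973, -0.0], [-0.973, 0.232, 0.0], [0.0, 0.0, -1.0]]
wrist_force: [-1.5, 3.7, 1.4]
width: 0.624
gripper_force: 31.7
```

```bash
python3 st.py
```

```text
7.1 q6 -1.1522962552766096 yaw -1.804619435360286 [0.51885 0.09696 0.10348] F [-1.45188  3.6572   1.40826] M [ 0.46924  0.3358  -0.00646] 0.6240038962005653 31.675483966246247
```

It has dropped: the upward force vanished and the cap now lowers freely. I'll lower it the rest of the 4 mm.

move_arm --pt "0 0 0.0012 0 0 0" --pt "0 0 0.0024 0 0 0" --pt "0 0 0.0034 0 0 0" --pt "0 0 0.0034 0 0 0"

```text
t: 7.43
tool_pos: [0.519, 0.097, 0.1018]
orientation: [[-0.23, -0.973, 0.0], [-0.973, 0.23, 0.0], [-0.0, -0.0, -1.0]]
wrist_force: [-4.2, 3.4, 10.1]
width: 0.63
gripper_force: 32.6
```

move_arm --pt "0 0 0.0005 0 0 0" --pt "0 0 0.001 0 0 0" --pt "0 0 0.001 0 0 0"

```text
t: 7.68
tool_pos: [0.519, 0.0971, 0.1017]
orientation: [[-0.23, -0.973, 0.001], [-0.973, 0.23, 0.001], [-0.001, -0.001, -1.0]]
wrist_force: [-6.7, 2.5, 16.9]
width: 0.631
gripper_force: 33.3
```

```bash
python3 st.py
```

```text
7.6833 q6 -1.153956085596755 yaw -1.802923099811905 [0.51901 0.09708 0.10167] F [-6.69821  2.54756 16.89581] M [0.51424 1.45148 0.05352] 0.6312609235915605 33.341983845457435
```

The 17 N with side load suggests the cap is slightly cocked. I'll ease off, let go so it settles on the thread, and check.

move_arm --pt "0 0 -0.0017 0 0 0" --pt "0 0 -0.0017 0 0 0"

```text
t: 7.85
tool_pos: [0.519, 0.0969, 0.1019]
orientation: [[-0.23, -0.973, 0.0], [-0.973, 0.23, 0.0], [-0.0, -0.0, -1.0]]
wrist_force: [-3.9, 2.8, 6.2]
width: 0.624
gripper_force: 32.4
```

move_arm --pt "0 0 0 0 0 0" --pt "0 0 0 0 0 0" --pt "0 0 0 0 0 0" --pt "0 0 0 0 0 0" --pt "0 0 0 0 0 0" --grip 0.9

```text
t: 8.27
tool_pos: [0.5191, 0.0967, 0.1014]
orientation: [[-0.23, -0.973, -0.0], [-0.973, 0.23, -0.0], [0.0, 0.0, -1.0]]
wrist_force: [-0.0, -0.3, -0.5]
width: 0.899
gripper_force: 0.0
```

```bash
python3 st.py
python3 - <<'E'
from h import *
a=cap('wrist','w4'); 
print(proj(a,[.519,.097,.1365],True),proj(a,[.519,.097,.133],True),atz(a,320,200,.1365,True))
crop=cv2.resize(cv2.convertScaleAbs(a['pixels'][150:350,170:490],alpha=1.6,beta=15),None,fx=1.75,fy=1.75,interpolation=2)
b=cap('side','s4')['pixels'][140:240,230:330]
cv2.imwrite('pics/v4.png',np.hstack([crop,cv2.resize(b,(230,350),interpolation=2)]))
E
```

```text
8.2667 q6 -1.1545824522123296 yaw -1.8026313188615388 [0.51914 0.09672 0.10141] F [-0.03331 -0.3005  -0.48079] M [-0.00579 -0.00393  0.00974] 0.8991770319522866 0.0
(np.float64(324.17060616343105), np.float64(298.7372851481774)) (np.float64(324.1202218791219), np.float64(293.9857319228232)) [0.51059323 0.05407699 0.1365    ]
```

View pics/v4.png

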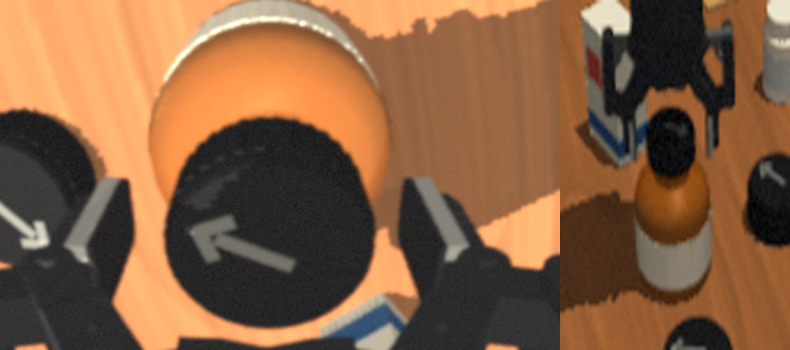

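The picture shows the cap seated level and centred between the pads (pads at x≈130 and 405, cap centre about 270). The arrow keeps the same angle to the tool as before, so the cap turned with the gripper. Its apparent size matches the pre-turn view, so it did drop. Now I'll regrip and turn it forward.

move_arm --pt "0 0 0 0 0 0" --pt "0 0 0 0 0 0" --pt "0 0 0 0 0 0" --pt "0 0 0 0 0 0" --pt "0 0 0 0 0 0" --pt "0 0 0 0 0 0" --grip 0 --force 30

```text
t: 8.87
tool_pos: [0.5189, 0.0969, 0.1017]
orientation: [[-0.229, -0.973, -0.0], [-0.973, 0.229, 0.0], [0.0, 0.0, -1.0]]
wrist_force: [-2.4, 0.5, 2.8]
width: 0.626
gripper_force: 31.2
```

move_arm --pt "0 0 0.0001 0 0 0.04" --pt "0 0 0.0002 0 0 0.08" --pt "0 0 0.0003 0 0 0.12" --pt "0 0 0.0004 0 0 0.16" --pt "0 0 0.0005 0 0 0.2" --pt "0 0 0.0005 0 0 0.2"

```text
t: 9.37
tool_pos: [0.5189, 0.0968, 0.1012]
orientation: [[-0.509, -0.861, -0.0], [-0.861, 0.509, -0.0], [0.0, 0.0, -1.0]]
wrist_force: [-1.3, 0.3, 1.7]
width: 0.625
gripper_force: 31.2
```

```bash
python3 st.py
```

```text
9.3667 q6 -0.8519840821521166 yaw -2.1050738476531787 [0.5189  0.09682 0.10115] F [-1.32475  0.25869  1.67677] M [ 0.0898   0.27916 -0.05655] 0.6247224831603004 31.213332060724497
```

move_arm --pt "0 0 0.0003 0 0 0.08" --pt "0 0 0.0006 0 0 0.16" --pt "0 0 0.0009 0 0 0.24" --pt "0 0 0.0012 0 0 0.32" --pt "0 0 0.0015 0 0 0.4" --pt "0 0 0.0018 0 0 0.48" --pt "0 0 0.0021 0 0 0.56" --pt "0 0 0.0024 0 0 0.64" --pt "0 0 0.0027 0 0 0.72" --pt "0 0 0.003 0 0 0.8"

```text
t: 10.2
tool_pos: [0.5192, 0.0967, 0.0989]
orientation: [[-0.986, 0.164, 0.0], [0.164, 0.986, -0.0], [-0.0, -0.0, -1.0]]
wrist_force: [-0.9, -1.1, 1.1]
width: 0.626
gripper_force: 31.3
```

```bash
python3 st.py
```

```text
10.2 q6 0.34901343624271985 yaw 2.977017051627646 [0.51923 0.09671 0.09894] F [-0.87087 -1.10207  1.08587] M [-0.19654  0.05365  0.09279] 0.6255458845080515 31.33321682922542
```

Tracking the thread well, with low forces. Continuing.

move_arm --pt "0 0 0.0003 0 0 0.08" --pt "0 0 0.0006 0 0 0.16" --pt "0 0 0.0009 0 0 0.24" --pt "0 0 0.0012 0 0 0.32" --pt "0 0 0.0015 0 0 0.4" --pt "0 0 0.0018 0 0 0.48" --pt "0 0 0.0021 0 0 0.56" --pt "0 0 0.0024 0 0 0.64" --pt "0 0 0.0027 0 0 0.72" --pt "0 0 0.0031 0 0 0.8"

```text
t: 11.03
tool_pos: [0.5187, 0.0964, 0.0966]
orientation: [[-0.205, 0.979, -0.001], [0.979, 0.205, -0.001], [-0.001, -0.001, -1.0]]
wrist_force: [-2.0, -1.9, 3.7]
width: 0.626
gripper_force: 31.6
```

move_arm --pt "0 0 0.0003 0 0 0.08" --pt "0 0 0.0006 0 0 0.16" --pt "0 0 0.0009 0 0 0.24" --pt "0 0 0.0012 0 0 0.32" --pt "0 0 0.0015 0 0 0.4" --pt "0 0 0.0018 0 0 0.48" --pt "0 0 0.0021 0 0 0.56" --pt "0 0 0.0024 0 0 0.64" --pt "0 0 0.0027 0 0 0.72" --pt "0 0 0.003 0 0 0.8"

```text
t: 11.87
tool_pos: [0.519, 0.0973, 0.0945]
orientation: [[0.838, 0.546, -0.0], [0.546, -0.838, 0.001], [0.0, -0.001, -1.0]]
wrist_force: [-2.1, 2.5, 2.6]
width: 0.627
gripper_force: 31.5
```

```bash
python3 st.py
```

```text
11.8667 q6 2.7489075875040494 yaw 0.5775502884980439 [0.519   0.09728 0.09445] F [-2.10527  2.54989  2.62093] M [0.47959 0.35861 0.12624] 0.6272833955668793 31.49473420344293
```

move_arm --pt "0 0 0 0 0 0" --pt "0 0 0 0 0 0" --pt "0 0 0 0 0 0" --pt "0 0 0 0 0 0" --pt "0 0 0 0 0 0" --grip 0.9

```text
t: 12.28
tool_pos: [0.5191, 0.0968, 0.0944]
orientation: [[0.835, 0.55, 0.0], [0.55, -0.835, -0.0], [-0.0, 0.0, -1.0]]
wrist_force: [-0.0, -0.5, -0.3]
width: 0.901
gripper_force: 0.0
```

move_arm --pt "0 0 0 0 0 -0.08" --pt "0 0 0 0 0 -0.16" --pt "0 0 0 0 0 -0.24" --pt "0 0 0 0 0 -0.32" --pt "0 0 0 0 0 -0.4" --pt "0 0 0 0 0 -0.48" --pt "0 0 0 0 0 -0.56" --pt "0 0 0 0 0 -0.64" --pt "0 0 0 0 0 -0.72" --pt "0 0 0 0 0 -0.8"

```text
t: 13.12
tool_pos: [0.5191, 0.0968, 0.0944]
orientation: [[-0.216, 0.976, 0.0], [0.976, 0.216, -0.0], [-0.0, -0.0, -1.0]]
wrist_force: [-0.3, -0.4, -0.3]
width: 0.898
gripper_force: 0.0
```

move_arm --pt "0 0 0 0 0 -0.08" --pt "0 0 0 0 0 -0.16" --pt "0 0 0 0 0 -0.24" --pt "0 0 0 0 0 -0.32" --pt "0 0 0 0 0 -0.4" --pt "0 0 0 0 0 -0.48" --pt "0 0 0 0 0 -0.56" --pt "0 0 0 0 0 -0.64" --pt "0 0 0 0 0 -0.72" --pt "0 0 0 0 0 -0.8"

```text
t: 13.95
tool_pos: [0.5191, 0.0968, 0.0944]
orientation: [[-0.988, 0.153, 0.0], [0.153, 0.988, -0.0], [-0.0, -0.0, -1.0]]
wrist_force: [-0.1, 0.5, 0.7]
width: 0.9
gripper_force: 0.0
```

```bash
python3 st.py
python3 - <<'E'
from h import *
cap('wrist','w5'); cap('scene','sc5'); cap('side','s5')
a=load('w5')['pixels'][150:350,170:490]
b=load('side0')['pixels'][160:240,240:320];d=load('s5')['pixels'][160:240,240:320]
g=lambda i:cv2.resize(i,(235,235),interpolation=2)
cv2.imwrite('pics/v5.png',np.hstack([cv2.resize(cv2.convertScaleAbs(a,alpha=1.6,beta=15),(752,470),interpolation=2)[:, :560],np.vstack([g(b),g(d)])]))
E
```

```text
13.95 q6 0.33785551962046406 yaw 2.98821026923289 [0.51909 0.0968  0.09438] F [-0.08601  0.48646  0.73763] M [0.02969 0.01559 0.03454] 0.8998377954576172 0.0
```

View pics/v5.png

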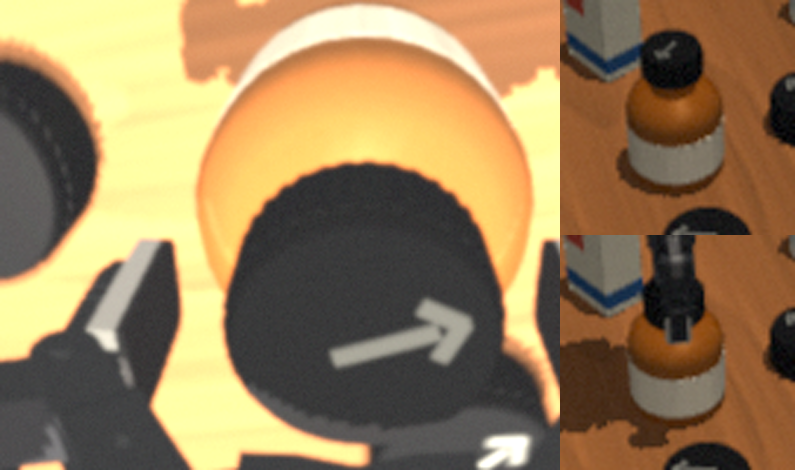

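The jar stands where it was (the side crops before and after match). The cap is lower on the neck and still centred. The arrow now points image-right, from tail (335,358) to tip (470,325) in the crop.

Run:
```python
from h import *
c=load('w5')
for z in(.126,.130):
    p=[atz(c,170+x/2.35-.3,150+y/2.35-.3,z,True)[:2] for x,y in((333,359),(473,323))]
    d=p[1]-p[0];print(np.degrees(np.arctan2(d[1],d[0])),np.hypot(*d),p)
```

```text
98.39345902179262 0.026825928867206993 [array([0.52370903, 0.09200369]), array([0.51979325, 0.11854229])]
98.39345902179258 0.02585147250471431 [array([0.52074049, 0.09262869]), array([0.51696695, 0.11820327])]
```

move_arm --pt "0 0 0 0 0 0" --pt "0 0 0 0 0 0" --pt "0 0 0 0 0 0" --pt "0 0 0 0 0 0" --pt "0 0 0 0 0 0" --pt "0 0 0 0 0 0" --grip 0 --force 30

```text
t: 14.6
tool_pos: [0.5192, 0.0972, 0.0946]
orientation: [[-0.987, 0.16, 0.0], [0.16, 0.987, 0.001], [-0.0, 0.001, -1.0]]
wrist_force: [0.2, 3.1, 2.6]
width: 0.629
gripper_force: 31.7
```

move_arm --pt "0 0 0.0003 0 0 0.08" --pt "0 0 0.0006 0 0 0.16" --pt "0 0 0.0009 0 0 0.24" --pt "0 0 0.0012 0 0 0.32" --pt "0 0 0.0015 0 0 0.4" --pt "0 0 0.0018 0 0 0.48" --pt "0 0 0.0021 0 0 0.56" --pt "0 0 0.0024 0 0 0.64" --pt "0 0 0.0027 0 0 0.72" --pt "0 0 0.0031 0 0 0.8"

```text
t: 15.43
tool_pos: [0.5197, 0.0969, 0.0923]
orientation: [[-0.202, 0.979, 0.001], [0.979, 0.202, -0.0], [-0.0, 0.001, -1.0]]
wrist_force: [2.2, 3.2, 2.0]
width: 0.632
gripper_force: 31.6
```

move_arm --pt "0 0 0.0003 0 0 0.08" --pt "0 0 0.0006 0 0 0.16" --pt "0 0 0.0009 0 0 0.24" --pt "0 0 0.0012 0 0 0.32" --pt "0 0 0.0015 0 0 0.4" --pt "0 0 0.0018 0 0 0.48" --pt "0 0 0.0021 0 0 0.56" --pt "0 0 0.0024 0 0 0.64" --pt "0 0 0.0027 0 0 0.72" --pt "0 0 0.003 0 0 0.8"

```text
t: 16.27
tool_pos: [0.52, 0.0964, 0.0901]
orientation: [[0.84, 0.543, 0.002], [0.543, -0.84, -0.001], [0.001, 0.002, -1.0]]
wrist_force: [3.9, 0.2, 1.7]
width: 0.627
gripper_force: 31.6
```

move_arm --pt "0 0 0.0002 0 0 0.05" --pt "0 0 0.0002 0 0 0.05" --pt "0 0 0.0002 0 0 0.05" --pt "0 0 0.0002 0 0 0.05" --pt "0 0 0.0002 0 0 0.05" --pt "0 0 0.0002 0 0 0.05"

```text
t: 16.77
tool_pos: [0.5196, 0.0966, 0.09]
orientation: [[0.874, 0.485, 0.001], [0.485, -0.874, -0.001], [0.001, 0.001, -1.0]]
wrist_force: [5.0, -2.5, 3.3]
width: 0.628
gripper_force: 31.9
```

```bash
python3 st.py
python3 - <<'E'
from h import *
cap('wrist','w6'); cap('side','s6')
a=load('w6')['pixels'][150:350,170:490]
d=load('s6')['pixels'][140:240,230:330]
cv2.imwrite('pics/v6.png',np.hstack([cv2.resize(cv2.convertScaleAbs(a,alpha=1.6,beta=15),(752,470),interpolation=2)[:, :530],cv2.resize(d,(260,470),interpolation=2)]))
E
```

```text
16.7667 q6 2.819193412923615 yaw 0.5066990259513171 [0.51956 0.09662 0.08999] F [ 4.99018 -2.48787  3.3448 ] M [-0.57285 -0.80549  0.01303] 0.6278158177550128 31.92033969797194
```

View pics/v6.png

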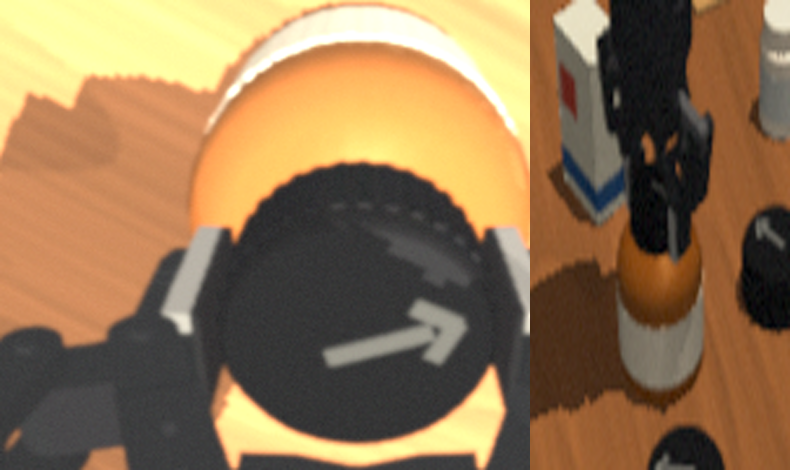

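The cap is gripped, level and low on the neck. The arrow has the same angle to the tool as before the last turn, so nothing slipped. The jar hasn't moved, and the 11.7 mm descent matches one turn. Handing in.

Run:
```python
from workcell import env
print(env.close_job())
```

```text
the job is handed in; nothing more can be done
None
```

The cap was turned backward about 1.6 rad until it dropped into the thread, then forward one full turn (11.7 mm lower, still short of bottoming), and I handed the job in at about 17 s with the cap gripped and still and the jar where it stood.

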